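# Sweep the hole-saw plugs off the bench riser into the scrap bin

### The job

Clear the dark bench riser: sweep the four wooden hole-saw plugs across it with your fingers, as with a broom, and off its end into the black scrap bin, not into the blue bin of screws. Push them along the surface, do not pick them up, and leave the bit block, the tape measure and everything else on the bench where it is.

Things in the scene. Friction and masses are not known exactly. Their poses are not given: they have to be found in the camera images.
- riser: Bench riser, a fixed box of film-faced plywood with a smooth dark brown level top without rims; 280 mm (its x) by 360 mm (its y) by 66 mm high. Origin at the centre of its underside on the bench, so its top is 66 mm above the origin. It may be turned a little on the bench. A bin stands tight against each end (+y and -y end)
- scrap_bin: Scrap bin: open black plastic bin, empty, fixed, 220 mm (its x) by 160 mm (its y) by 58 mm high, walls and floor 4 mm. Turned like the riser, its 220 mm side touches one end of the riser (+y or -y, it changes), up to 20 mm off the middle of that 280 mm edge, with its rim 8 mm below the riser's top. Origin at the centre of its underside
- screw_bin: Screw bin: the same bin in blue with steel screws in the bottom, against the other end of the riser. Fixed. Origin at the centre of its underside
- plug1: hole-saw plug: pale plywood disc, 35 mm diameter, 18 mm thick, 10 to 20 g, with a small dark pilot-hole mark in the middle of each face; starts lying flat on the riser. Origin at the disc's centre (9 mm above the riser's top at the start), z along its axis
- plug2: hole-saw plug: pale plywood disc, 35 mm diameter, 18 mm thick, 10 to 20 g, with a small dark pilot-hole mark in the middle of each face; starts lying flat on the riser. Origin at the disc's centre (9 mm above the riser's top at the start), z along its axis
- plug3: hole-saw plug: pale plywood disc, 35 mm diameter, 18 mm thick, 10 to 20 g, with a small dark pilot-hole mark in the middle of each face; starts lying flat on the riser. Origin at the disc's centre (9 mm above the riser's top at the start), z along its axis
- plug4: hole-saw plug: pale plywood disc, 35 mm diameter, 18 mm thick, 10 to 20 g, with a small dark pilot-hole mark in the middle of each face; starts lying flat on the riser. Origin at the disc's centre (9 mm above the riser's top at the start), z along its axis
- bit_block: Pale wooden block with five short drill bits standing in it, 32 mm (x) by 70 mm (y) by 28 mm, 54 mm high over the bits; loose, stands on the riser between the plugs, to be left there. Origin at the centre of its underside
- tape_measure: Yellow tape measure lying flat, about 52 mm (x) by 62 mm (y) by 30 mm high; loose, on the riser between the plugs, to be left there. Origin at the centre of its underside
- cordless_drill: Red and black cordless drill standing upright on its battery, about 190 mm long and 195 mm high, on the bench to the right; loose, to be left. Origin at the centre of its underside
- paper_cup: Blue paper cup, 82 mm across its rim and 105 mm high, on the bench to the left; loose, to be left. Origin at the centre of its underside
- screw_jar: Closed glass jar with a black cap, 64 mm across and 75 mm high, on the bench to the left; loose, to be left. Origin at the centre of its underside
- screwdriver: Screwdriver with a red handle lying on the bench to the right; loose, to be left. Origin under the tool, x along it towards the tip

How it is judged:
At the end, for the whole second after the job is handed in: All four plugs lie at rest inside the scrap bin: centres within its walls and below its rim (less than 52 mm above its underside), and every bystander is within 15 mm of where it started (x of plug1 in the frame of scrap_bin between -0.108 and 0.108 m and y of plug1 in the frame of scrap_bin between -0.078 and 0.078 m and z of each of plug1, plug2, plug3, plug4 in the frame of scrap_bin below 0.052 m and linear speed of each of plug1, plug2, plug3, plug4 below 0.03 m/s and x of plug2 in the frame of scrap_bin between -0.108 and 0.108 m and y of plug2 in the frame of scrap_bin between -0.078 and 0.078 m and x of plug3 in the frame of scrap_bin between -0.108 and 0.108 m and y of plug3 in the frame of scrap_bin between -0.078 and 0.078 m and x of plug4 in the frame of scrap_bin between -0.108 and 0.108 m and y of plug4 in the frame of scrap_bin between -0.078 and 0.078 m and distance of each of bit_block, tape_measure, cordless_drill, paper_cup, screw_jar, screwdriver from where it was at the start of the episode below 0.015 m); the robot touches nothing.
It fails at once if a plug is lifted (its centre more than 18 mm above its height when lying on the riser) (height (world z) of any of plug1, plug2, plug3, plug4 above 0.093 m).
It fails at once if the bit block, tape measure, drill, cup, jar or screwdriver is moved more than 15 mm (distance of any of bit_block, tape_measure, cordless_drill, paper_cup, screw_jar, screwdriver from where it was at the start of the episode above 0.015 m).
It also fails if it takes over 67 s, if anything falls off the work surface, if the arm or the gripper's body presses on something with over 40 N, if the wrist force passes 120 N, or if a joint passes its speed limit or range.

### The arm

A 6-joint arm with a two-finger parallel gripper is mounted at the origin on the work surface. World frame = base frame: x ahead of the robot, y to its left, z up, the work surface at z = 0. Lengths are in m, angles in rad, forces in N, time in s.
With the tool pointing down it reaches from about 0.375 to 0.9 m from the base axis. Payload 3.1 kg.
Tool frame: the origin (TCP) lies at the very end of the fingers, on their centre line; the grasp point (between the pads) lies 19 mm behind it; z points along the fingers, y is the line along which they close (so a half turn about z gives the same grasp; the last joint's range is limited). The gripper opens to 85 mm and grips with 20 to 120 N. Pads are 22 mm wide; open, the fingers measure 114 mm over their backs; the gripper's body (76 mm by 85 mm) begins 54 mm behind the grasp point. The pads swing forward as they close: fully open they stand 13 mm farther back than shut.
Start: joints at [-1.339, 0.527, 1.433, -0, 1.181, -0.178], TCP at [0.25, -0.573, 0.231] pointing down, gripper open.
Joint ranges: [-3.08, 3.08], [-0.75, 2.2], [0.22, 2.44], [-1.43, 4.57], [0, 2.65], [-2.85, 2.85]. Speed limits (rad/s): [2.79, 2.79, 3.14, 3.14, 3.14, 3.14].

### API

Orientations are given as a unit quaternion [x, y, z, w].
In Python, from station import manip, vision gives the robot as it stands.
- The arm moves only by the tool drive_tool, never from a script. Its argument "deltas" is a list that holds one entry, the list of rows, each a list of 4 numbers: the shift along the tool's x, y, z in mm, then the turn about the tool's z in rad. A call has 1 to 5 rows; each row is the pose to reach, as a shift and turn from the pose commanded when the call began, along the tool's axes at that moment; what a row does not reach only later rows make up. A row lasts 1/12 s, in which the tool goes at most 41.7 mm and 7.16 degrees, less where a joint would pass 70% of its speed; a pose out of reach is approached as far as the arm can. A call with a gripper value outside its range is refused whole. "jaw" is the finger opening in mm, from 0 to 85.4, set as the call begins (left out, the last holds). The fingers move at their own pace and stop on an object; "force" is the grip in N (left out, the last holds). Time passes only in rows, so rows that repeat a pose let the fingers close. It gives the time, the measured TCP pose, the force, the opening and the grip force at its end, in the units of the state.
- manip.sense(): the state, without advancing time (a new reading comes with each control period).
- vision.snapshot(name): name is "scene" or "top"; returns the picture (384x512x3 uint8, red, green, blue); there is no depth.
- vision.camera_model(name): a dict with "camera_matrix" (3x3 intrinsics, pixels), "rvec" (rotation vector, rad) and "tvec" (3), from world to camera coordinates, as OpenCV has them. Camera axes: x right, y down, z forward; pixel columns grow to the right and rows downward; lengths in m; the calibration is good to about 2 mm. A picture is of the moment at which its call begins. camera_model takes no time and is no camera call.
- manip.sign_off(): hands the job in; it is judged then, once.
The state is a dict: "t": time; "q": joint angles; "qd": joint speeds; "tau": joint torques, N m; "tcp_pos": TCP position; "tool_rot": TCP orientation; "force": force on the tool from outside, world axes, zero at the start; "ft_torque": the same for the moment, N m; "finger_gap": opening from 0.0 (shut) to 1.0 (fully open); "gripper_force": force on a finger pad.
Only numpy, scipy, OpenCV 4.12 (cv2) and the standard library are available. Lean on these libraries where they do the work, as an engineer would, in place of code of your own. Each camera call takes 0.05 s, during which the arm holds its last target. There are 200 camera calls.

## Working session

There is one attempt and no reset: what is moved stays moved. The work goes in short steps, Python scripts to look and compute and a tool call to move; the robot and the scene stay as the last step left them, time stands still between calls to the robot, and variables do not carry over. Pictures are saved under pics/ and viewed, at most 10 in all, crops included, and the job is handed in when it is done.

Besides the shell and the picture viewer there is one more tool, called after "Call:" by a JSON object that holds its "method" and its "body", one argument or row to a line. drive_tool: Moves the arm, as the interface text tells. Its arguments: {"type":"object","properties":{"deltas":{"type":"array"},"jaw":{"type":"number"},"force":{"type":"number"}},"required":["deltas"]}

```bash
mkdir -p pics; python3 - <<'E'
from station import manip, vision
import cv2
s=manip.sense();print(s['t'],s['tcp_pos'],s['tool_rot'],s['finger_gap'])
for n in('scene','top'):
    im=vision.snapshot(n);cv2.imwrite(f'pics/{n}0.png',cv2.resize(im[:,:,::-1],(800,600),interpolation=cv2.INTER_CUBIC))
    print(vision.camera_model(n))
E
```

```text
0.0 [ 0.24944178 -0.57226114  0.23033002] [ 9.78981709e-01  2.03945072e-01 -2.78053946e-05 -1.10433985e-03] 1.00094630526787
{'camera_matrix': array([[383.62255375,   0.        , 254.83957142],
       [  0.        , 383.62255375, 188.64757386],
       [  0.        ,   0.        ,   1.        ]]), 'rvec': array([ 2.02899556,  1.76742292, -0.48733798]), 'tvec': array([-0.0557798 , -0.37359617,  1.51091806])}
{'camera_matrix': array([[380.20192151,   0.        , 255.04497361],
       [  0.        , 380.20192151, 193.40271456],
       [  0.        ,   0.        ,   1.        ]]), 'rvec': array([ 2.17341192, -2.2262295 ,  0.07483477]), 'tvec': array([9.93234846e-04, 4.97045679e-01, 1.51217123e+00])}
```

View pics/top0.png

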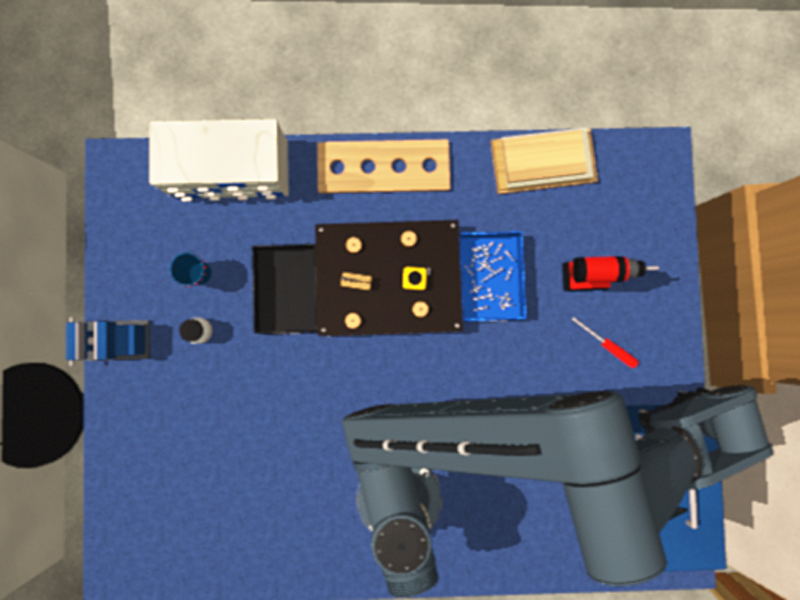

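View pics/scene0.png

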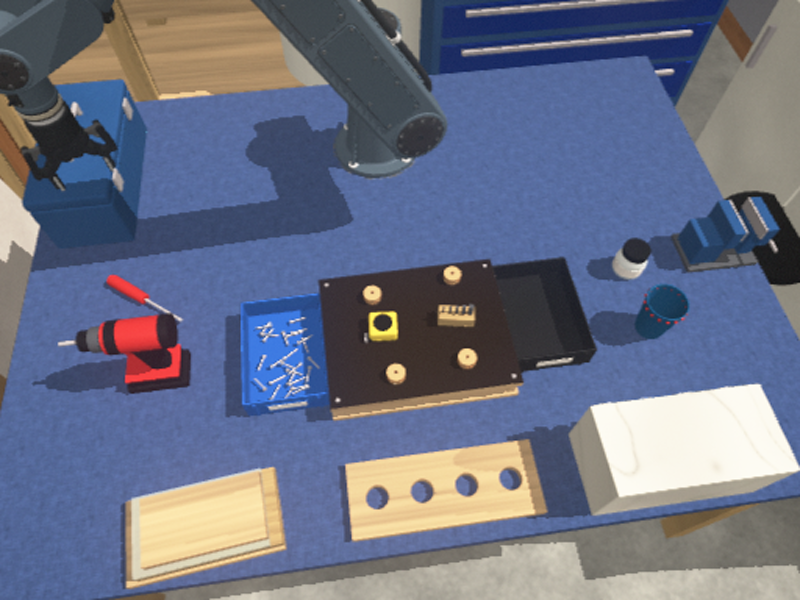

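The top view shows the black scrap bin on the left (+y), near (285,288) in view pixels. The plugs are at (353,244), (408,238), (353,320) and (420,309), the bit block at (356,281), and the tape at (415,277). I'll enlarge both views to read positions more exactly.

```bash
python3 - <<'E'
import cv2
from station import vision
a=vision.snapshot('top')[130:226,158:344];b=vision.snapshot('scene')[155:275,145:390]
cv2.imwrite('pics/topc.png',cv2.resize(a[:,:,::-1],None,fx=4,fy=4,interpolation=cv2.INTER_CUBIC))
cv2.imwrite('pics/scc.png',cv2.resize(b[:,:,::-1],None,fx=3.2,fy=3.2,interpolation=cv2.INTER_CUBIC))
E
```

```text
(no output)
```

View pics/topc.png

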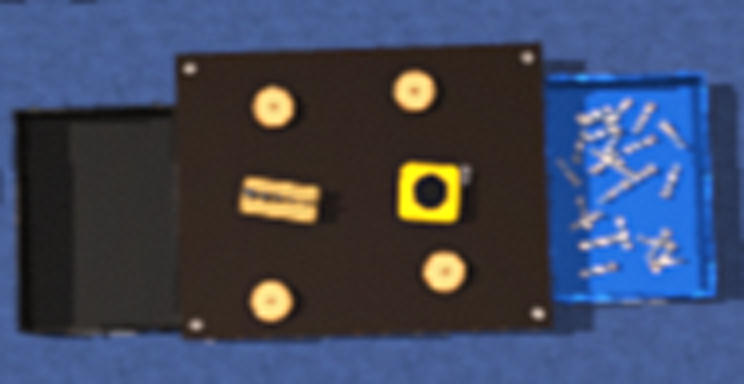

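View pics/scc.png

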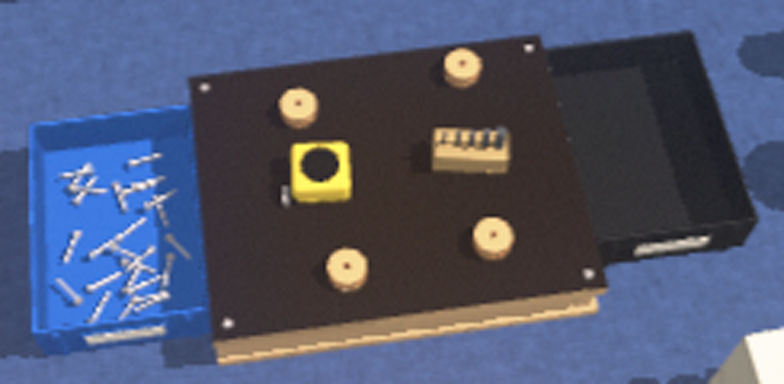

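Crop readings, top view:
- **Plugs:** (274,107), (415,91), (271,300), (444,271).
- **Riser corners:** (177,55), (541,43), (552,327), (183,339).

The scene crop shows the same plugs at (493,236), (347,267), (462,65) and (298,104). I'll triangulate from these.

```bash
cat >h.py <<'E'
import numpy as np,cv2
from station import vision
M={n:vision.camera_model(n) for n in('top','scene')}
def full(n,p):
    f,o=(4,(158,130)) if n=='top' else (3.2,(145,155))
    return (np.array(p,float)+.5)/f-.5+o
def P(n):
    m=M[n];R=cv2.Rodrigues(m['rvec'])[0];return m['camera_matrix']@np.c_[R,m['tvec']]
def tri(a,b):
    x=cv2.triangulatePoints(P('top'),P('scene'),full('top',a),full('scene',b));return (x[:3]/x[3]).ravel()
def onz(n,p,z,crop=True):
    q=P(n);H=np.c_[q[:,0],q[:,1],q[:,2]*z+q[:,3]]
    u=full(n,p) if crop else np.array(p)
    x=np.linalg.solve(H,np.r_[u,1]);return x[:2]/x[2]
E
python3 - <<'E'
from h import *
np.set_printoptions(precision=4,suppress=True)
for k,a,b in[('A',(274,107),(493,236)),('B',(415,91),(347,267)),('C',(271,300),(462,65)),('D',(444,271),(298,104)),
 ('TL',(177,55),(606,288)),('TR',(541,43),(215,336)),('BR',(552,327),(190,77)),('BL',(183,339),(540,37)),('binTL',(14,112),(755,222)),('binBL',(20,332),(692,33))]:
    z=.084 if len(k)==1 else .066 if len(k)==2 else .058
    print(k,tri(a,b),onz('top',a,z),onz('scene',b,z))
for p in[(245,177),(320,187),(316,222),(239,211)]:print('blk',onz('top',p,.094))
for p in[(400,163),(461,165),(460,222),(398,219)]:print('tape',onz('top',p,.096))
for p in[(432,128),(506,128),(508,172),(432,165)]:print('blk sc',onz('scene',p,.094))
for p in[(292,143),(346,143),(350,190),(293,192)]:print('tape sc',onz('scene',p,.096))
E
```

```text
A [0.6388 0.0976 0.0798] [0.6382 0.0977] [0.6406 0.0963]
B [ 0.6512 -0.0389  0.0803] [ 0.6507 -0.0382] [ 0.6527 -0.0397]
C [0.4527 0.1036 0.082 ] [0.4529 0.1043] [0.4538 0.1024]
D [ 0.4765 -0.0626  0.0837] [ 0.4766 -0.0616] [ 0.4765 -0.0636]
TL [0.6952 0.1928 0.0602] [0.6941 0.1922] [0.6975 0.1911]
TR [ 0.6969 -0.1628  0.0721] [ 0.6982 -0.1632] [ 0.6945 -0.1636]
BR [ 0.4207 -0.1658  0.0677] [ 0.4207 -0.1655] [ 0.4195 -0.1664]
BL [0.4179 0.1917 0.0631] [0.4178 0.191 ] [0.4198 0.1911]
binTL [0.6443 0.3542 0.0475] [0.643  0.3529] [0.6486 0.3486]
binBL [0.4287 0.3509 0.0543] [0.4284 0.3494] [0.4311 0.3499]
blk [0.5702 0.1261]
blk [0.559  0.0549]
blk [0.5257 0.0595]
blk [0.5379 0.1324]
tape [ 0.58   -0.0218]
tape [ 0.5768 -0.0798]
tape [ 0.5224 -0.0774]
tape [ 0.5266 -0.0185]
blk sc [0.5264 0.0591]
blk sc [0.536  0.1288]
blk sc [0.5827 0.1211]
blk sc [0.5658 0.0523]
tape sc [ 0.5257 -0.0746]
tape sc [ 0.5326 -0.0242]
tape sc [ 0.5823 -0.0273]
tape sc [ 0.5772 -0.0795]
```

Riser top spans x .42–.697, its +y edge is at y=.192, and the bin's inner x range is .434–.641.

- **Plugs:** A (.639,.097), B (.651,-.039), C (.453,.103), D (.477,-.062), with tops at about z .083.
- **Block:** x .525–.572, y .055–.132.
- **Tape:** x .522–.580, y -.085 to -.018.

The plan is to use two slightly opened fingers, with the finger line along world x, as a fork that cups each disc, and push towards +y.

Call:
{"method": "drive_tool", "body": {
  "deltas": [
    [[34, -17, -8, -0.12], [68, -34, -16, -0.24], [102, -52, -20, -0.36], [137, -70, -20, -0.48], [172, -87, -20, -0.58]]
  ],
  "jaw": 20
}}

```text
t: 0.62
tcp_pos: [0.3733, -0.4231, 0.2516]
tool_rot: [0.879, 0.477, 0.0, 0.0]
force: [-0.1, 0.2, -0.4]
finger_gap: 0.293
gripper_force: 0.0
```

Call:
{"method": "drive_tool", "body": {
  "deltas": [
    [[40, 5, 0, -0.12], [80, 10, 0, -0.24], [119, 15, 0, -0.36], [159, 20, 0, -0.48], [198, 25, 0, -0.58]]
  ]
}}

```text
t: 1.03
tcp_pos: [0.5029, -0.2707, 0.2513]
tool_rot: [0.705, 0.709, 0.0, -0.0]
force: [0.4, -0.2, 0.3]
finger_gap: 0.235
gripper_force: 0.0
```

```bash
python3 -c "
from station import manip
import numpy as np
s=manip.sense();r=s['tool_rot'];print(s['t'],s['tcp_pos'],r,2*np.arctan2(r[1],r[0]),s['q'],s['finger_gap'])"
```

```text
1.0333 [ 0.50287698 -0.27073107  0.25126826] [ 7.05119470e-01  7.09088513e-01  1.53611995e-05 -1.17692820e-04] 1.5764094083322904 [-6.89492925e-01  4.31842751e-01  1.54727268e+00  5.71662144e-05
  1.16270873e+00 -6.95128699e-01] 0.23492053214272307
```

Call:
{"method": "drive_tool", "body": {
  "deltas": [
    [[30, 25, 0, 0], [61, 51, 0, 0], [92, 77, 0, 0], [123, 103, 0, 0], [153, 128, 10, 0]]
  ]
}}

```text
t: 1.45
tcp_pos: [0.6323, -0.1181, 0.2431]
tool_rot: [0.707, 0.707, 0.001, 0.002]
force: [0.9, -0.2, 0.4]
finger_gap: 0.233
gripper_force: 0.0
```

Call:
{"method": "drive_tool", "body": {
  "deltas": [
    [[14, 12, 30, 0], [23, 21, 60, 0], [23, 21, 95, 0], [23, 21, 120, 0], [23, 21, 130, 0]]
  ]
}}

```text
t: 1.87
tcp_pos: [0.6481, -0.0951, 0.1065]
tool_rot: [0.707, 0.707, -0.002, -0.004]
force: [-0.1, 0.1, 0.4]
finger_gap: 0.231
gripper_force: 0.0
```

Call:
{"method": "drive_tool", "body": {
  "deltas": [
    [[0, 0, 20, 0], [0, 0, 35, 0], [0, 0, 38, 0], [0, 0, 38, 0]]
  ]
}}

```text
t: 2.2
tcp_pos: [0.6505, -0.0967, 0.0728]
tool_rot: [0.707, 0.707, -0.0, -0.001]
force: [0.1, 0.3, -0.1]
finger_gap: 0.239
gripper_force: 0.0
```

```bash
python3 - <<'E'
from station import vision,manip
import cv2
print(manip.sense()['tcp_pos'],manip.sense()['force'])
b=vision.snapshot('scene')[155:275,145:390]
cv2.imwrite('pics/sc2.png',cv2.resize(b[:,:,::-1],None,fx=3.2,fy=3.2,interpolation=cv2.INTER_CUBIC))
E
```

```text
[ 0.65054903 -0.09671603  0.07281583] [ 0.14463334  0.34616098 -0.09828053]
```

View pics/sc2.png

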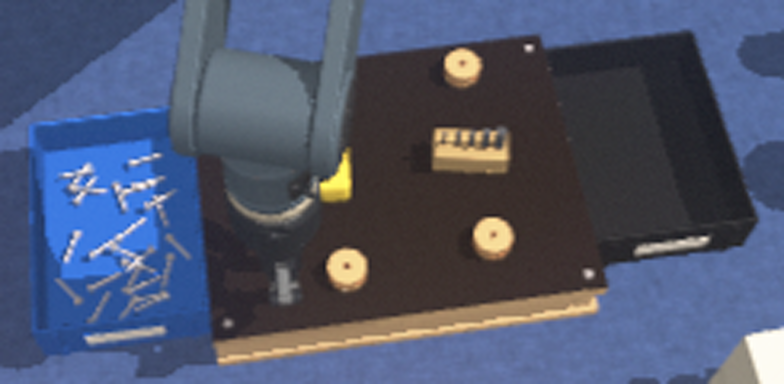

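The fork stands behind B at about (285,285). A lies ahead of B in the same row, so I'll hop over and push A first, drifting slightly inwards in x.

Call:
{"method": "drive_tool", "body": {
  "deltas": [
    [[0, 0, -30, 0], [10, 0, -50, 0], [45, -4, -50, 0], [80, -8, -50, 0], [115, -12, -50, 0]]
  ]
}}

```text
t: 2.67
tcp_pos: [0.6404, 0.0186, 0.1264]
tool_rot: [0.708, 0.706, 0.002, 0.002]
force: [0.6, 0.4, -0.7]
finger_gap: 0.233
gripper_force: 0.0
```

Call:
{"method": "drive_tool", "body": {
  "deltas": [
    [[38, 0, 0, 0], [38, 0, 20, 0], [38, 0, 40, 0], [38, 0, 52, 0], [38, 0, 52, 0]]
  ]
}}

```text
t: 3.08
tcp_pos: [0.6378, 0.0565, 0.0701]
tool_rot: [0.707, 0.707, -0.001, -0.001]
force: [-0.1, 0.1, 0.0]
finger_gap: 0.232
gripper_force: 0.0
```

Call:
{"method": "drive_tool", "body": {
  "deltas": [
    [[12, -2, 0, 0], [24, -5, 0, 0], [36, -8, 0, 0], [48, -11, 0, 0], [60, -14, 0, 0]]
  ]
}}

```text
t: 3.5
tcp_pos: [0.6249, 0.118, 0.0722]
tool_rot: [0.707, 0.707, 0.0, 0.0]
force: [-0.1, 0.8, -0.1]
finger_gap: 0.233
gripper_force: 0.1
```

Call:
{"method": "drive_tool", "body": {
  "deltas": [
    [[12, -4, 0, 0], [24, -9, 0, 0], [36, -14, 0, 0], [48, -18, 0, 0], [60, -20, 0, 0]]
  ]
}}

```text
t: 3.92
tcp_pos: [0.6038, 0.1777, 0.0712]
tool_rot: [0.707, 0.707, -0.0, -0.0]
force: [0.8, 0.4, -0.9]
finger_gap: 0.235
gripper_force: 0.0
```

```bash
python3 - <<'E'
from station import vision,manip
import cv2
print(manip.sense()['tcp_pos'],manip.sense()['force'])
b=vision.snapshot('scene')[155:275,145:390]
cv2.imwrite('pics/sc3.png',cv2.resize(b[:,:,::-1],None,fx=3.2,fy=3.2,interpolation=cv2.INTER_CUBIC))
E
```

```text
[0.60380403 0.17773529 0.07120823] [ 0.79307666  0.37855953 -0.87783751]
```

View pics/sc3.png

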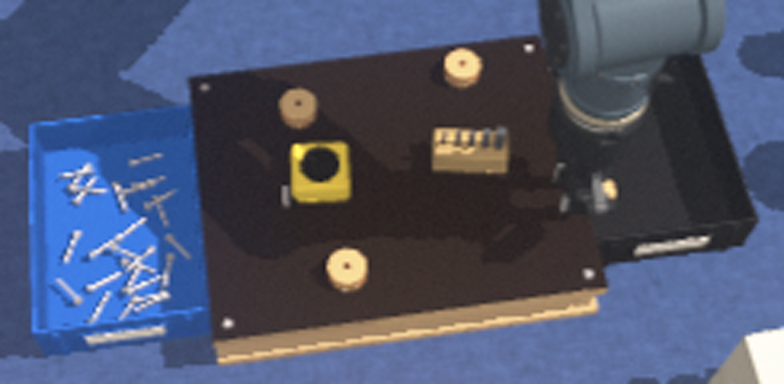

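A is tipping over the edge at about (610,187). I'll finish that push, then go over to C.

Call:
{"method": "drive_tool", "body": {
  "deltas": [
    [[12, 0, 0, 0], [25, 0, 0, 0], [25, 0, 0, 0], [22, 0, -35, 0], [22, 0, -70, 0]]
  ]
}}

```text
t: 4.38
tcp_pos: [0.603, 0.1979, 0.1392]
tool_rot: [0.707, 0.707, -0.003, -0.002]
force: [0.7, 0.0, 0.7]
finger_gap: 0.231
gripper_force: 0.0
```

Call:
{"method": "drive_tool", "body": {
  "deltas": [
    [[0, -15, -25, 0], [0, -50, -25, 0], [-12, -85, -25, 0], [-35, -118, -25, 0], [-65, -142, -25, 0]]
  ]
}}

```text
t: 4.8
tcp_pos: [0.4597, 0.1339, 0.1665]
tool_rot: [0.706, 0.708, -0.001, -0.001]
force: [0.1, -1.5, 0.1]
finger_gap: 0.234
gripper_force: 0.0
```

Call:
{"method": "drive_tool", "body": {
  "deltas": [
    [[-35, -6, 0, 0], [-69, -10, 20, 0], [-77, -10, 50, 0], [-77, -10, 80, 0], [-77, -10, 85, 0]]
  ]
}}

```text
t: 5.22
tcp_pos: [0.4511, 0.0553, 0.0784]
tool_rot: [0.708, 0.706, -0.002, -0.002]
force: [-1.1, -0.3, 0.9]
finger_gap: 0.233
gripper_force: 0.0
```

Call:
{"method": "drive_tool", "body": {
  "deltas": [
    [[0, 0, 7, 0], [0, 0, 10, 0], [0, 0, 10, 0]]
  ]
}}

```text
t: 5.47
tcp_pos: [0.4535, 0.0567, 0.0716]
tool_rot: [0.707, 0.707, 0.0, 0.0]
force: [-0.4, 0.7, 0.4]
finger_gap: 0.232
gripper_force: 0.0
```

Call:
{"method": "drive_tool", "body": {
  "deltas": [
    [[12, 1, 0, 0], [24, 3, 0, 0], [36, 6, 0, 0], [48, 9, 0, 0], [60, 12, 0, 0]]
  ]
}}

```text
t: 5.88
tcp_pos: [0.466, 0.1176, 0.0728]
tool_rot: [0.707, 0.708, 0.001, 0.001]
force: [0.2, 0.7, 0.0]
finger_gap: 0.235
gripper_force: 0.0
```

Call:
{"method": "drive_tool", "body": {
  "deltas": [
    [[12, 3, 0, 0], [24, 6, 0, 0], [36, 9, 0, 0], [48, 10, 0, 0], [60, 10, 0, 0]]
  ]
}}

```text
t: 6.3
tcp_pos: [0.4756, 0.1777, 0.0718]
tool_rot: [0.707, 0.707, 0.001, 0.0]
force: [-0.2, -0.2, -0.7]
finger_gap: 0.232
gripper_force: 0.0
```

Call:
{"method": "drive_tool", "body": {
  "deltas": [
    [[12, 0, 0, 0], [25, 0, 0, 0], [25, 0, 0, 0], [22, 0, -35, 0], [22, 0, -70, 0]]
  ]
}}

```text
t: 6.72
tcp_pos: [0.4725, 0.1979, 0.1395]
tool_rot: [0.707, 0.707, -0.004, -0.002]
force: [1.0, -0.1, -0.2]
finger_gap: 0.237
gripper_force: 0.0
```

Call:
{"method": "drive_tool", "body": {
  "deltas": [
    [[-35, 0, 0, 0], [-73, 0, 0, 0], [-111, 0, 0, 0], [-149, 0, 0, 0], [-187, 0, 0, 0]]
  ]
}}

```text
t: 7.13
tcp_pos: [0.4743, 0.0098, 0.1414]
tool_rot: [0.707, 0.707, -0.0, -0.0]
force: [0.9, -0.4, -0.9]
finger_gap: 0.234
gripper_force: 0.0
```

Call:
{"method": "drive_tool", "body": {
  "deltas": [
    [[-38, 0, 0, 0], [-76, 0, 0, 0], [-108, 0, 0, 0], [-120, 2, 20, 0], [-120, 2, 40, 0]]
  ]
}}

```text
t: 7.55
tcp_pos: [0.479, -0.1131, 0.1019]
tool_rot: [0.709, 0.705, 0.001, 0.003]
force: [0.7, 1.0, 0.1]
finger_gap: 0.234
gripper_force: 0.0
```

```bash
python3 - <<'E'
from station import vision,manip
import cv2
print(manip.sense()['tcp_pos'],manip.sense()['force'])
b=vision.snapshot('scene')[155:275,145:390]
cv2.imwrite('pics/sc4.png',cv2.resize(b[:,:,::-1],None,fx=3.2,fy=3.2,interpolation=cv2.INTER_CUBIC))
E
```

```text
[ 0.47901562 -0.11311431  0.10190755] [0.66196478 1.00912215 0.12982999]
```

View pics/sc4.png

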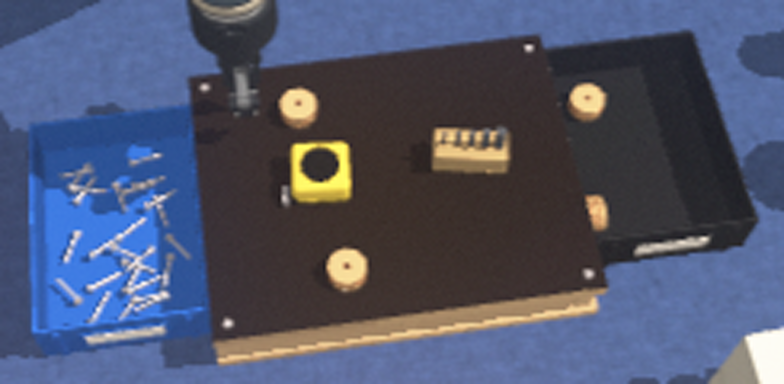

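C and A lie in the bin at (587,100) and (597,212), and the block and tape haven't moved. Next I'll push D past them.

Call:
{"method": "drive_tool", "body": {
  "deltas": [
    [[0, 0, 15, 0], [0, 0, 30, 0], [0, 0, 30, 0], [12, 0, 30, 0], [24, -1, 30, 0]]
  ]
}}

```text
t: 8.02
tcp_pos: [0.4763, -0.084, 0.0719]
tool_rot: [0.707, 0.707, 0.0, 0.0]
force: [1.0, -0.1, 0.7]
finger_gap: 0.231
gripper_force: 0.0
```

Call:
{"method": "drive_tool", "body": {
  "deltas": [
    [[13, -1, 0, 0], [26, -2, 0, 0], [39, -3, 0, 0], [52, -3, 0, 0], [65, -3, 0, 0]]
  ]
}}

```text
t: 8.43
tcp_pos: [0.4726, -0.0174, 0.0723]
tool_rot: [0.707, 0.708, 0.0, 0.0]
force: [0.1, 0.4, -0.1]
finger_gap: 0.234
gripper_force: 0.0
```

Call:
{"method": "drive_tool", "body": {
  "deltas": [
    [[13, 0, 0, 0], [26, 0, 0, 0], [39, 0, 0, 0], [52, 0, 0, 0], [65, 0, 0, 0]]
  ]
}}

```text
t: 8.85
tcp_pos: [0.4725, 0.0476, 0.0723]
tool_rot: [0.706, 0.708, 0.0, 0.0]
force: [0.1, -0.4, -0.7]
finger_gap: 0.235
gripper_force: 0.0
```

Call:
{"method": "drive_tool", "body": {
  "deltas": [
    [[13, 0, 0, 0], [26, 0, 0, 0], [39, 0, 0, 0], [52, 0, 0, 0], [65, 0, 0, 0]]
  ]
}}

```text
t: 9.27
tcp_pos: [0.4723, 0.1126, 0.0723]
tool_rot: [0.706, 0.708, 0.0, 0.0]
force: [0.4, 0.5, -0.6]
finger_gap: 0.233
gripper_force: 0.0
```

Call:
{"method": "drive_tool", "body": {
  "deltas": [
    [[12, 5, 0, 0], [24, 11, 0, 0], [36, 17, 0, 0], [48, 22, 0, 0], [60, 25, 0, 0]]
  ]
}}

```text
t: 9.68
tcp_pos: [0.499, 0.1719, 0.0717]
tool_rot: [0.707, 0.707, 0.001, 0.001]
force: [-0.4, -0.3, -0.1]
finger_gap: 0.236
gripper_force: 0.1
```

Call:
{"method": "drive_tool", "body": {
  "deltas": [
    [[12, 0, 0, 0], [28, 0, 0, 0], [28, 0, 0, 0], [24, 0, -35, 0], [24, 0, -70, 0]]
  ]
}}

```text
t: 10.1
tcp_pos: [0.4954, 0.1939, 0.1394]
tool_rot: [0.707, 0.707, -0.004, -0.002]
force: [0.1, 0.5, 0.3]
finger_gap: 0.235
gripper_force: 0.0
```

Call:
{"method": "drive_tool", "body": {
  "deltas": [
    [[0, 15, -20, 0], [-10, 50, -25, 0], [-30, 85, -25, 0], [-50, 118, -25, 0], [-75, 145, -25, 0]]
  ]
}}

```text
t: 10.52
tcp_pos: [0.645, 0.1191, 0.1668]
tool_rot: [0.707, 0.707, 0.001, 0.001]
force: [1.7, 0.6, -0.5]
finger_gap: 0.237
gripper_force: 0.0
```

Call:
{"method": "drive_tool", "body": {
  "deltas": [
    [[-38, 5, 0, 0], [-78, 8, 0, 0], [-118, 8, 0, 0], [-158, 8, 0, 0], [-195, 8, 0, 0]]
  ]
}}

```text
t: 10.93
tcp_pos: [0.6502, -0.0779, 0.1658]
tool_rot: [0.707, 0.707, -0.001, -0.001]
force: [0.2, -0.7, -1.0]
finger_gap: 0.233
gripper_force: 0.0
```

Call:
{"method": "drive_tool", "body": {
  "deltas": [
    [[-17, 0, 10, 0], [-17, 0, 40, 0], [-17, 0, 70, 0], [-17, 0, 90, 0], [-17, 0, 94, 0]]
  ]
}}

```text
t: 11.35
tcp_pos: [0.6472, -0.0921, 0.0678]
tool_rot: [0.708, 0.707, -0.002, -0.004]
force: [-0.0, -0.2, -0.3]
finger_gap: 0.234
gripper_force: 0.0
```

```bash
python3 - <<'E'
from station import vision,manip
import cv2
print(manip.sense()['tcp_pos'],manip.sense()['force'])
b=vision.snapshot('scene')[155:275,145:390]
cv2.imwrite('pics/sc5.png',cv2.resize(b[:,:,::-1],None,fx=3.2,fy=3.2,interpolation=cv2.INTER_CUBIC))
E
```

```text
[ 0.64723701 -0.09214842  0.06775791] [-0.01233917 -0.18528951 -0.30078483]
```

View pics/sc5.png

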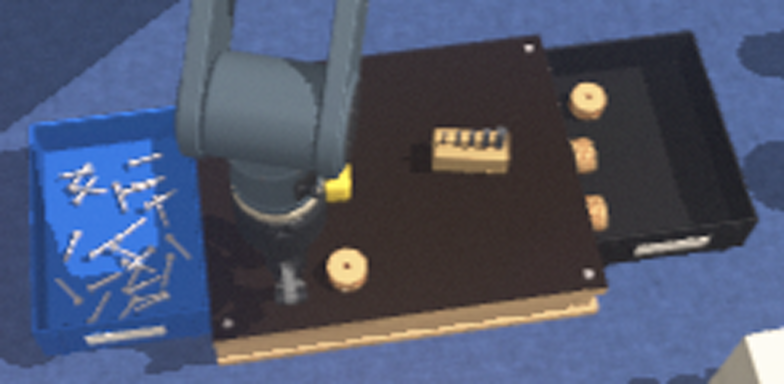

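All three earlier plugs are in the bin, at (588,100), (583,155) and (597,212). B goes last, finishing a little faster so it lands further out in the bin.

Call:
{"method": "drive_tool", "body": {
  "deltas": [
    [[0, 0, 0, 0], [12, 0, 0, 0], [24, 0, 0, 0], [37, -2, 0, 0], [50, -4, 0, 0]]
  ]
}}

```text
t: 11.82
tcp_pos: [0.6474, -0.0407, 0.0737]
tool_rot: [0.707, 0.707, 0.001, 0.001]
force: [0.1, 0.0, 0.4]
finger_gap: 0.238
gripper_force: 0.1
```

Call:
{"method": "drive_tool", "body": {
  "deltas": [
    [[13, -1, 0, 0], [26, -2, 0, 0], [39, -4, 0, 0], [52, -5, 0, 0], [65, -6, 0, 0]]
  ]
}}

```text
t: 12.23
tcp_pos: [0.6407, 0.024, 0.0723]
tool_rot: [0.707, 0.707, -0.0, -0.0]
force: [0.6, 0.5, -0.2]
finger_gap: 0.237
gripper_force: 0.1
```

Call:
{"method": "drive_tool", "body": {
  "deltas": [
    [[14, -2, 0, 0], [28, -4, 0, 0], [42, -6, 0, 0], [56, -8, 0, 0], [70, -10, 0, 0]]
  ]
}}

```text
t: 12.65
tcp_pos: [0.6307, 0.0938, 0.0723]
tool_rot: [0.707, 0.707, -0.0, -0.0]
force: [-0.5, 0.9, 0.3]
finger_gap: 0.238
gripper_force: 0.1
```

Call:
{"method": "drive_tool", "body": {
  "deltas": [
    [[14, -5, 0, 0], [28, -11, 0, 0], [42, -21, 0, 0], [58, -32, 0, 0], [76, -45, 0, 0]]
  ]
}}

```text
t: 13.07
tcp_pos: [0.585, 0.1694, 0.0723]
tool_rot: [0.707, 0.707, -0.0, 0.0]
force: [0.9, 0.5, -0.1]
finger_gap: 0.233
gripper_force: 0.0
```

Call:
{"method": "drive_tool", "body": {
  "deltas": [
    [[22, -5, 0, 0], [40, -5, 0, 0], [40, -5, 0, 0], [30, -5, -35, 0], [30, -5, -70, 0]]
  ]
}}

```text
t: 13.48
tcp_pos: [0.5779, 0.1975, 0.1401]
tool_rot: [0.707, 0.707, -0.004, -0.002]
force: [1.0, 0.2, -0.0]
finger_gap: 0.231
gripper_force: 0.0
```

Call:
{"method": "drive_tool", "body": {
  "deltas": [
    [[0, 0, -35, 0], [-30, 0, -60, 0], [-65, 0, -60, 0], [-100, 0, -60, 0], [-130, 0, -60, 0]]
  ]
}}

```text
t: 13.9
tcp_pos: [0.5804, 0.0666, 0.2032]
tool_rot: [0.707, 0.707, 0.0, 0.001]
force: [-0.3, -0.6, 0.0]
finger_gap: 0.231
gripper_force: 0.0
```

Call:
{"method": "drive_tool", "body": {
  "deltas": [
    [[-30, 0, 0, 0], [-60, 0, 0, 0], [-60, 0, 0, 0], [-60, 0, 0, 0]]
  ]
}}

```text
t: 14.23
tcp_pos: [0.5804, 0.0067, 0.2023]
tool_rot: [0.708, 0.706, -0.0, -0.0]
force: [-0.5, 1.1, -0.2]
finger_gap: 0.236
gripper_force: 0.0
```

```bash
python3 - <<'E'
from station import vision,manip
import cv2
print(manip.sense()['tcp_pos'],manip.sense()['force'])
a=vision.snapshot('top')[130:226,158:344];b=vision.snapshot('scene')[155:275,145:390]
a=cv2.resize(a[:,:,::-1],(600,310),interpolation=cv2.INTER_CUBIC);b=cv2.resize(b[:,:,::-1],(600,290),interpolation=cv2.INTER_CUBIC)
cv2.imwrite('pics/end.png',cv2.vconcat([a,b]))
E
```

```text
[0.58041255 0.00673207 0.2022516 ] [-0.47435359  1.10931401 -0.23295066]
```

View pics/end.png

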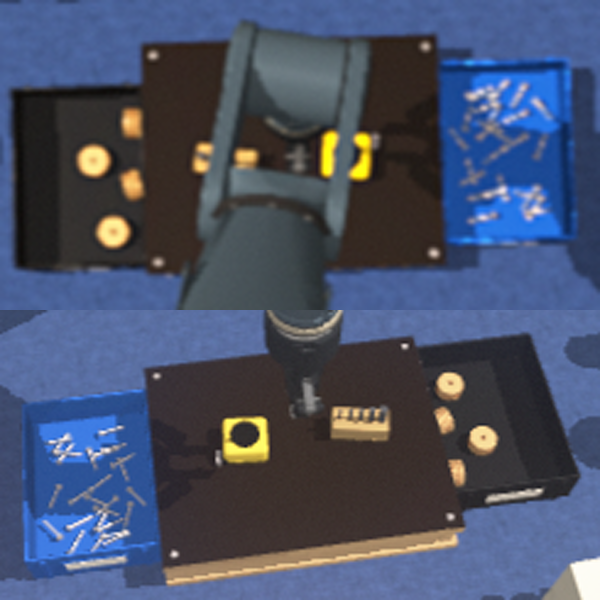

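All four plugs rest in the black bin. In the top view two lie flat at (94,160) and (113,232), and two lean on its wall at (131,122) and (132,184). The tape and bit block are where they were, and the tool touches nothing.

```bash
python3 -c "
from station import manip
print(manip.sign_off())"
```

```text
the job is handed in; nothing more can be done
None
```

I swept all four plugs off the riser into the black scrap bin in about 14 s, and the last pictures show the bit block and tape measure where they started; I handed the job in, but no verdict came back.

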